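Close the door station's front panel and turn its keeper

TASK

The front panel of the door station on the bench stands part-way open on its stiff hinge. With a fingertip, gently push it up and over its hinge and down until it lies flat on its back box, then push the keeper's pin round until the keeper points across the panel and holds its edge. Only push with the outside of the fingers: pinch, grip and lift nothing, do not force anything, leave everything else where it lies, and finish clear of it all.

Things in the scene. Friction and masses are not known exactly. Their poses are not given: they have to be found in the camera images.
- backbox: grey plastic back box of the door station, open on top, 170 x 120 x 45 mm (its x, y, z), screwed to the bench; origin at the centre of its underside, z up. The panel's hinge runs along its x at its -y side; the keeper stands on a lug at its +y side. Two low ears (26 mm long, 5 mm high) stick out of its two x ends; a solid lug, x 0 to +50, y +60 to +96 mm, 53 mm high, carries the keeper
- panel_hinge (a point): middle of the panel's hinge axis, fixed on the back box at (0, -66, 48) mm of its frame; the axis runs along the box's x
- panel (a joint): angle of the panel (rad): 0 = level and open, sticking out to the box's -y; 1.571 = upright; 3.142 = closed, lying flat on the box's rim (stop). It is between 0.35 and 0.75 at the start. The friction hinge (about 0.3 N m) holds it at any angle; pushing it at its edge takes about 2 to 5 N
- panel_edge (a point): middle of the panel's free edge, 124 mm from the hinge axis, in the middle of the thickness. The panel is a flat aluminium plate, 168 mm along the hinge, 6 mm thick, reaching from 6 to 124 mm from the hinge axis (the axis lies in its mid-plane), about 0.2 kg. The face that is underneath while it is open is its front (lens, grille, buttons, all within 2 mm), which is on top, 51 mm above the bench, once closed
- keeper (a joint): angle of the keeper (rad): 0 = along the box's +x, beside the panel; grows clockwise seen from above to 1.571 (stop) = pointing to the box's -y, across the edge of the closed panel. It starts between 0 and 0.3 and stays where it is left (friction about 0.04 N m, about 1 N at the pin)
- keeper_pivot (a point): the keeper's vertical pivot axis at the height of its underside, fixed at (20, 78, 54) mm of the box's frame. The keeper is a steel bar 13 mm wide, reaching 48 mm from the pivot, its top 61 mm above the bench (63 mm at the round pivot boss)
- keeper_pin (a point): centre of the top of the upright round pin on the keeper's outer end: pin 12 mm in diameter, 42 mm from the pivot axis, its top 84 mm above the bench, 23 mm clear above the bar
- handset: loose white telephone handset lying on the bench left of the box, 205 x 50 x 32 mm; leave alone
- screwdriver: loose screwdriver lying on the bench to the right, beyond the open panel; leave alone
- screw_cup: loose open grey cup, 60 mm wide, 45 mm high, beyond the far end of the panel; leave alone
- call_module: loose white button module 50 x 50 x 25 mm, beyond the far end of the box; leave alone
- speaker: loose black loudspeaker, 66 mm wide, 26 mm high, before the near end of the box; leave alone
- wrench: loose flat steel wrench lying on the bench between the box and the handset; leave alone

How it is judged:
By the outcome, as a careful person would: the job done as asked, in the order asked, and still so for the second after the job is handed in, with the robot touching nothing.
It also fails if it takes over 51 s, if anything falls off the work surface, if the arm or the gripper's body presses on something with over 40 N, if the wrist force passes 120 N, or if a joint passes its speed limit or range.

ROBOT

A 6-joint arm with a two-finger parallel gripper is mounted at the origin on the work surface. World frame = base frame: x ahead of the robot, y to its left, z up, the work surface at z = 0. Lengths are in m, angles in rad, forces in N, time in s.
With the tool pointing down it reaches from about 0.35 to 0.775 m from the base axis. Payload 7.3 kg.
Tool frame: the origin (TCP) lies at the very end of the fingers, on their centre line; the grasp point (between the pads) lies 19 mm behind it (robot.hold_point_z is the distance from the TCP to the grasp point, in m); z points along the fingers, y is the direction in which the jaws open and shut (so a half turn about z gives the same grasp; the last joint's range is limited). The gripper opens to 92 mm and grips with 3 to 60 N. Pads are 19 mm wide; open, the fingers measure 130 mm over their backs; the gripper's body (75 mm by 190 mm) begins 47 mm behind the grasp point.
Start: joints at [1.065, 0.342, 1.524, -0, 1.275, -0.146], TCP at [0.185, 0.491, 0.202] pointing down, gripper open.
Joint ranges: [-2.53, 2.53], [-0.77, 2.02], [0.04, 2.7], [-1, 4.14], [0.28, 2.66], [-3.11, 3.11]. Speed limits (rad/s): [2.57, 2.57, 3.14, 3.14, 3.14, 3.14].

INTERFACE

Orientations are given as [roll, pitch, yaw] about the fixed x, y, z axes, in that order (R = Rz(yaw) Ry(pitch) Rx(roll)).
In Python, from cell import monitor, viewer, robot gives the robot as it stands.
- The arm moves only by the tool move_arm, never from a script. Its argument "deltas" is a list of rows, each an object of numbers: "x", "y", "z": the shift along the tool's x, y, z in m; "wx", "wy", "wz": the turn, a rotation vector about the tool's x, y, z in degrees; "hand": the opening, from 0 (shut) to 1 (fully open). In form: [{"x": .., "y": .., "z": .., "wx": .., "wy": .., "wz": .., "hand": ..}, ...]. A call has 1 to 8 rows; each row is the pose to reach, as a shift and turn from the pose commanded when the call began, along the tool's axes at that moment; what a row does not reach only later rows make up. A row lasts 1/8 s, in which the tool goes at most 62.5 mm and 10.7 degrees, less where a joint would pass 70% of its speed; a pose out of reach is approached as far as the arm can. A call with a gripper value outside its range is refused whole. The fingers move at their own pace and stop on an object; "grip_force" is the grip in N (left out, the last holds). Time passes only in rows, so rows that repeat a pose let the fingers close. It gives the time, the measured TCP pose, the force and the opening at its end, in the units of the state.
- monitor.observe(): the state, without advancing time (a new reading comes with each control period).
- viewer.read_camera(name): name is "scene" or "top"; returns the picture (480x640x3 uint8, red, green, blue); there is no depth.
- viewer.camera_params(name): a dict with "camera_matrix" (3x3 intrinsics, pixels), "k1" (the pictures are not rectified: a ray, as slopes to the right and down, at radius r is drawn at 1 + k1 r^2 times it, then the intrinsics apply), "R" (3x3) and "t" (3): a world point X has camera coordinates R X + t. Camera axes: x right, y down, z forward; pixel columns grow to the right and rows downward; lengths in m; the calibration is good to about 2 mm. A picture is of the moment at which its call begins. camera_params takes no time and is no camera call.
- robot.hand_in(): hands the job in, once; it reports no verdict.
The state is a dict: "time": time; "qpos": joint angles; "qvel": joint speeds; "joint_efforts": joint torques, N m; "tool_pos": TCP position; "tool_rot": TCP orientation; "contact_force": force on the tool from outside, world axes, zero at the start; "torque": the same for the moment, N m; "opening": finger opening in m.
Only numpy, scipy, OpenCV 4.12 (cv2) and the standard library are available. Lean on these libraries where they do the work, as an engineer would, in place of code of your own. Each camera call takes 0.05 s, during which the arm holds its last target. There are 200 camera calls.

## Working session

There is one attempt and no reset: what is moved stays moved. The work goes in short steps, Python scripts to look and compute and a tool call to move; the robot and the scene stay as the last step left them, time stands still between calls to the robot, and variables do not carry over. Pictures are saved under pics/ and viewed, about 8 in all and at most 12, crops included, and the job is handed in when it is done.

Besides the shell and the picture viewer there is one more tool, called after "Request:" as name(argument=value, ...), one argument or row to a line, values as JSON. move_arm: Moves the arm, as the interface text tells. Its arguments: {"type":"object","properties":{"deltas":{"type":"array","items":{"type":"object","properties":{"x":{"type":"number"},"y":{"type":"number"},"z":{"type":"number"},"wx":{"type":"number"},"wy":{"type":"number"},"wz":{"type":"number"},"hand":{"type":"number"}}}},"grip_force":{"type":"number"}},"required":["deltas"]}

```bash
mkdir -p pics
python3 - <<'E'
from cell import monitor, viewer, robot
import cv2, numpy as np
s=monitor.observe(); print({k:np.round(v,3) for k,v in s.items()})
for n in ("scene","top"):
    cv2.imwrite(f"pics/{n}0.png",viewer.read_camera(n)[...,::-1])
    p=viewer.camera_params(n); print(n,{k:np.round(v,4).tolist() for k,v in p.items()})
E
```

```text
{'time': np.float64(0.0), 'qpos': array([ 1.065,  0.343,  1.525,  0.   ,  1.275, -0.146]), 'qvel': array([-0.001, -0.001, -0.   ,  0.   , -0.001, -0.001]), 'joint_efforts': array([ 1.0000e-03, -4.3123e+01, -2.4423e+01,  7.2000e-02,  5.6000e-02,
       -0.0000e+00]), 'tool_pos': array([0.185, 0.491, 0.201]), 'tool_rot': array([-3.14 , -0.   ,  2.782]), 'contact_force': array([ 0.494,  0.356, -0.026]), 'torque': array([ 0.016, -0.002, -0.038]), 'opening': np.float64(0.092)}
scene {'camera_matrix': [[589.4644, 0.0, 323.4569], [0.0, 589.4644, 236.0037], [0.0, 0.0, 1.0]], 'k1': -0.1876, 'R': [[0.6998, 0.7143, 0.0091], [0.5416, -0.5222, -0.6587], [-0.4658, 0.4659, -0.7523]], 't': [-0.4199, -0.2144, 1.2627]}
top {'camera_matrix': [[498.1843, 0.0, 319.7456], [0.0, 498.1843, 251.6313], [0.0, 0.0, 1.0]], 'k1': -0.0196, 'R': [[-0.0103, -0.9997, 0.0203], [-0.9872, 0.0069, -0.1592], [0.1591, -0.0217, -0.987]], 't': [0.0226, 0.5647, 0.7268]}
```

View pics/scene0.png

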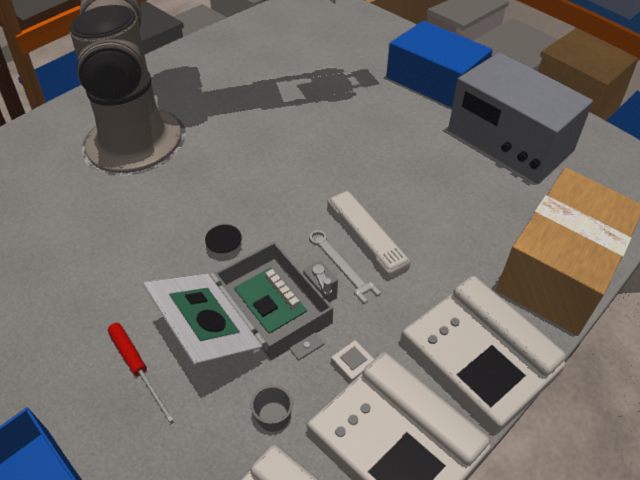

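View pics/top0.png

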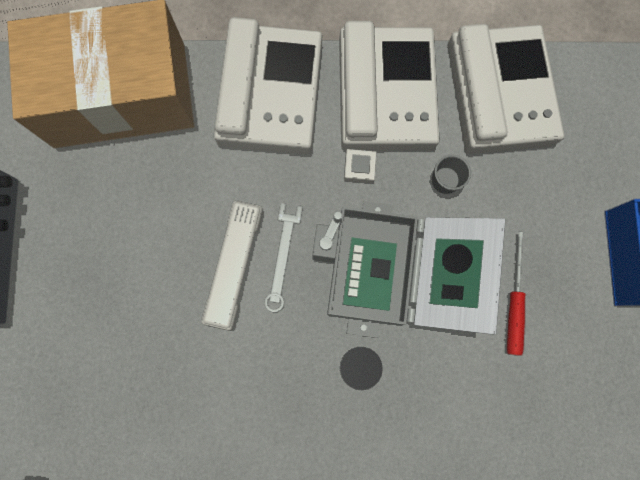

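The scene picture shows the panel open towards the right of the box, lid at about (205,315) and keeper at about (322,275). In the top picture the box spans about (330-415, 210-325), the panel (412-505, 218-335), the keeper pivot is near (325,243) and its pin near (337,215). I'll zoom in for the corners.

Run:
```python
import cv2
a=cv2.imread("pics/top0.png")[195:345,305:515]
cv2.imwrite("pics/tz.png",cv2.resize(a,None,fx=3.8,fy=3.8,interpolation=cv2.INTER_CUBIC))
a=cv2.imread("pics/scene0.png")[230:400,140:350]
cv2.imwrite("pics/sz.png",cv2.resize(a,None,fx=3.5,fy=3.5,interpolation=cv2.INTER_CUBIC))
```

```text
(no output)
```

View pics/tz.png

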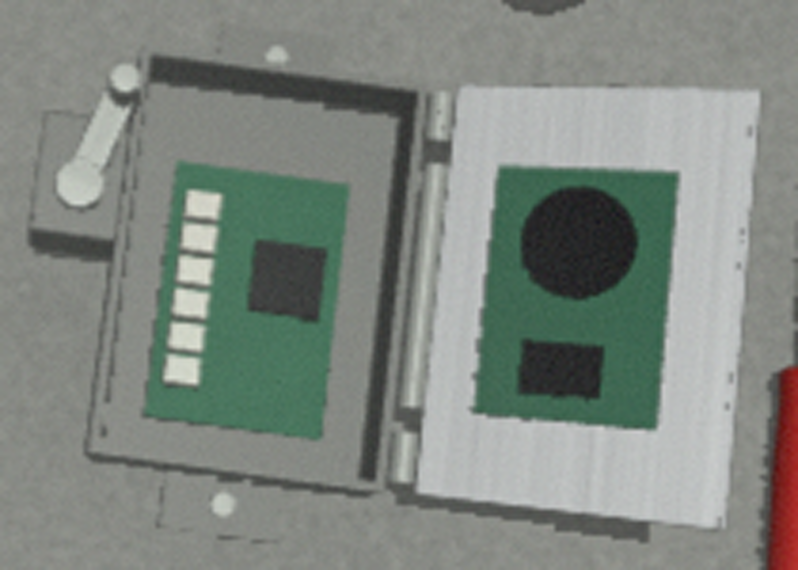

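View pics/sz.png

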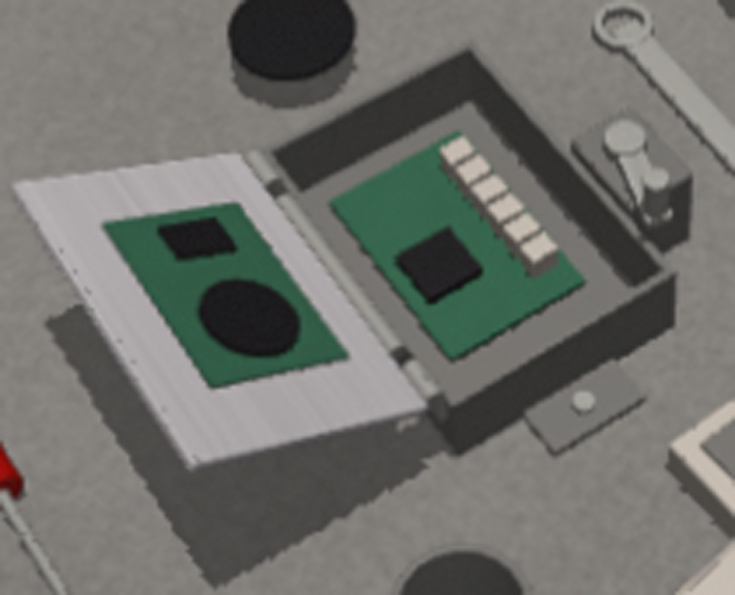

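The top crop shows rim corners at (148,55), (418,93), (378,490), (88,455), panel edge corners at (760,90) and (720,527), boss at (80,185) and pin at (125,77). The scene crop shows the panel edge corners at (15,185) near and (190,467) far. I'll cast rays.

```bash
cat > h.py <<'E'
import numpy as np, cv2
from cell import monitor, viewer, robot
def ray(n,u,v):
    p=viewer.camera_params(n);R=np.array(p["R"]);t=np.array(p["t"])
    q=cv2.undistortPoints(np.array([[[u,v]]],float),np.array(p["camera_matrix"]),np.array([p["k1"],0,0,0,0]))[0,0]
    return -R.T@t, R.T@np.array([*q,1])
def plane(n,u,v,z):
    c,d=ray(n,u,v); return c+d*(z-c[2])/d[2]
def two(a,b):
    (c1,d1),(c2,d2)=a,b
    k=np.linalg.lstsq(np.c_[d1,-d2],c2-c1,rcond=None)[0]
    p,q=c1+k[0]*d1,c2+k[1]*d2
    return (p+q)/2,np.linalg.norm(p-q)
E
python3 - <<'E'
from h import *
np.set_printoptions(precision=4,suppress=True)
T=lambda u,v:(u/3.8+305-.4,v/3.8+195-.4)
S=lambda u,v:(u/3.5+140-.4,v/3.5+230-.4)
c=np.array([plane("top",*T(*p),.045) for p in [(148,55),(418,93),(378,490),(88,455)]])
print(c); fl,fr,nr,nl=c
print("sizes",[np.linalg.norm(a-b) for a,b in [(fl,nl),(fr,nr),(fl,fr),(nl,nr)]])
o=c.mean(0); ex=(fl+fr-nl-nr); yaw=np.arctan2(ex[1],ex[0]); ey=fl+nl-fr-nr; print("yaw",yaw,np.arctan2(ey[1],ey[0])-np.pi/2,"o",o)
# scene far-left(665,278) near-right? near-left (472,52) far-right (458,425 approx, hidden)
for p in [(472,52),(672,278)]: print("scene rim",plane("scene",*S(*p),.045))
Rz=np.array([[np.cos(yaw),-np.sin(yaw),0],[np.sin(yaw),np.cos(yaw),0],[0,0,1]])
o[2]=0
for nm,a,b in [("far",(760,90),(190,467)),("near",(720,527),(15,185))]:
    P,e=two(ray("top",*T(*a)),ray("scene",*S(*b))); L=Rz.T@(P-o)
    d=L-[0,-.066,.048]; print(nm,P,"gap",e,"box",L,"ang",np.arctan2(d[2],-d[1]),np.hypot(d[1],d[2]))
for nm,p,q,z in [("boss",(80,185),(625,137),.063),("pin",(125,77),(655,177),.084)]:
    A,B=plane("top",*T(*p),z),plane("scene",*S(*q),z); print(nm,A,B,Rz.T@(A-o),Rz.T@(B-o))
E
```

```text
[[ 0.6325 -0.0205  0.045 ]
 [ 0.6158 -0.1321  0.045 ]
 [ 0.4532 -0.1094  0.045 ]
 [ 0.4683  0.0065  0.045 ]]
sizes [np.float64(0.16632960465944627), np.float64(0.1640855477262642), np.float64(0.11290309159860017), np.float64(0.11691708275372113)]
yaw -0.1508385735373342 -0.13875566733869382 o [ 0.5424 -0.0639  0.045 ]
scene rim [0.4784 0.0013 0.045 ]
scene rim [ 0.6403 -0.0221  0.045 ]
far [ 0.6024 -0.2503  0.1065] gap 0.0005428350717083257 box [ 0.0873 -0.1753  0.1065] ang 0.49189538397603677 0.12396465236918028
near [ 0.4378 -0.224   0.1054] gap 0.0013651700855174605 box [-0.0794 -0.174   0.1054] ang 0.48857401815265344 0.12228770742992887
boss [0.5748 0.009  0.063 ] [0.5782 0.0086 0.063 ] [0.021  0.0769 0.063 ] [0.0245 0.0771 0.063 ]
pin [ 0.6139 -0.0085  0.084 ] [ 0.6153 -0.0089  0.084 ] [0.0623 0.0655 0.084 ] [0.0637 0.0653 0.084 ]
```

```bash
cat >> h.py <<'E'
from scipy.spatial.transform import Rotation as Ro
O=np.array([.545,-.0645,0]); YAW=-.148; B=Ro.from_euler("z",YAW)
def world(p): return B.apply(p)+O
def box(p): return B.inv().apply(np.array(p)-O)
def tool(al): # al deg tilt; tool x = box y, z down at al=0
    return B*Ro.from_euler("x",al,degrees=True)*Ro.from_matrix(np.array([[0,1,0],[1,0,0],[0,0,-1.]]).T)
def rows(tg,rotoff=0):
    s=monitor.observe(); p=np.array(s["tool_pos"]); R=Ro.from_euler("xyz",s["tool_rot"])
    print("t",s["time"],"F",np.round(s["contact_force"],1),"box",np.round(box(p)*1e3,1),"q",np.round(s["qpos"],2))
    for P,al in tg:
        d=R.inv().apply(world(P)-p); w=(R.inv()*tool(al)).as_rotvec(degrees=True)
        print("xyz",np.round(d,3),"w",np.round(w,1))
def push(th,al,s=.025,bx=0,pen=0):
    th=np.radians(th); a=np.radians(al); H=np.array([-.066,.048])
    d=np.array([-np.cos(th),np.sin(th)]); n=np.array([np.sin(th),np.cos(th)])
    zt=np.array([np.sin(a),-np.cos(a)]); xt=np.array([np.cos(a),np.sin(a)])
    if al<=90-np.degrees(th): q=H+.124*d-.003*n+s*zt-.0095*xt
    else: q=H+(.124-s)*d-.004*n-.0095*xt
    q=q+pen*n
    return (np.array([bx,*q]),al)
E
python3 - <<'E'
from h import *
rows([(box([.45,.15,.25]),0),(np.array([0,-.26,.25]),0),(np.array([0,-.26,.2]),45),(np.array([0,-.218,.111]),45),push(28,45)])
E
```

```text
t 0.1 F [ 0.2  0.9 -0.3] box [-438.4  496.3  201.2] q [ 1.06  0.34  1.52 -0.    1.28 -0.15]
xyz [-0.368 -0.226 -0.049] w [-0.1  0.  77.9]
xyz [-0.588 -0.647 -0.048] w [-0.1  0.  77.9]
xyz [-0.588 -0.647  0.002] w [-30.5  37.8  73.5]
xyz [-0.579 -0.606  0.091] w [-30.5  37.8  73.5]
xyz [-0.568 -0.555  0.123] w [-30.5  37.8  73.5]
```

Request:
move_arm(
  deltas=[
    {"x":-0.05,"y":-0.03,"z":-0.04,"wz":10,"hand":0},
    {"x":-0.1,"y":-0.06,"z":-0.05,"wz":20,"hand":0},
    {"x":-0.15,"y":-0.09,"z":-0.05,"wz":30,"hand":0},
    {"x":-0.2,"y":-0.125,"z":-0.05,"wz":40,"hand":0},
    {"x":-0.25,"y":-0.155,"z":-0.05,"wz":50,"hand":0},
    {"x":-0.3,"y":-0.185,"z":-0.05,"wz":60,"hand":0},
    {"x":-0.35,"y":-0.22,"z":-0.05,"wz":70,"hand":0},
    {"x":-0.37,"y":-0.26,"z":-0.05,"wz":78,"hand":0},
  ],
)

```text
schema error: expected keys x, y, z, wx, wy, wz, hand
```

Run:
```python
from h import *
rows([(np.array([0,-.26,.25]),0),(np.array([0,-.26,.2]),45),(np.array([0,-.218,.111]),45)])
```

```text
t 0.1 F [ 0.2  0.9 -0.3] box [-438.4  496.3  201.2] q [ 1.06  0.34  1.52 -0.    1.28 -0.15]
xyz [-0.588 -0.647 -0.048] w [-0.1  0.  77.9]
xyz [-0.588 -0.647  0.002] w [-30.5  37.8  73.5]
xyz [-0.579 -0.606  0.091] w [-30.5  37.8  73.5]
```

All keys are required in every row.

Request:
move_arm(
  deltas=[
    {"x":-0.05,"y":-0.03,"z":-0.04,"wx":0,"wy":0,"wz":10,"hand":0},
    {"x":-0.1,"y":-0.06,"z":-0.05,"wx":0,"wy":0,"wz":20,"hand":0},
    {"x":-0.15,"y":-0.09,"z":-0.05,"wx":0,"wy":0,"wz":30,"hand":0},
    {"x":-0.2,"y":-0.125,"z":-0.05,"wx":0,"wy":0,"wz":40,"hand":0},
    {"x":-0.25,"y":-0.155,"z":-0.05,"wx":0,"wy":0,"wz":50,"hand":0},
    {"x":-0.3,"y":-0.185,"z":-0.05,"wx":0,"wy":0,"wz":60,"hand":0},
    {"x":-0.35,"y":-0.22,"z":-0.05,"wx":0,"wy":0,"wz":70,"hand":0},
    {"x":-0.37,"y":-0.26,"z":-0.05,"wx":0,"wy":0,"wz":78,"hand":0},
  ],
)

```text
time: 1.1
tool_pos: [0.4409, 0.1156, 0.2512]
tool_rot: [-3.141, 0.0, 1.414]
contact_force: [-0.5, 0.2, 0.5]
opening: 0.0166
```

Run:
```python
from h import *
rows([(np.array([0,-.26,.25]),0),(np.array([0,-.26,.2]),45),(np.array([0,-.218,.111]),45)])
```

```text
t 1.1 F [-0.5  0.2  0.5] box [-129.5  162.7  251.2] q [ 0.09  0.18  1.61 -0.    1.35  0.24]
xyz [-0.422  0.133  0.001] w [-0.   0.  -0.5]
xyz [-0.422  0.133  0.051] w [ 0.2 45.  -0.5]
xyz [-0.38   0.133  0.14 ] w [ 0.2 45.  -0.5]
```

Request:
move_arm(
  deltas=[
    {"x":-0.055,"y":0.02,"z":0,"wx":0,"wy":0,"wz":0,"hand":0},
    {"x":-0.11,"y":0.04,"z":0,"wx":0,"wy":0,"wz":0,"hand":0},
    {"x":-0.165,"y":0.06,"z":0,"wx":0,"wy":0,"wz":0,"hand":0},
    {"x":-0.22,"y":0.08,"z":0,"wx":0,"wy":9,"wz":0,"hand":0},
    {"x":-0.275,"y":0.1,"z":0,"wx":0,"wy":18,"wz":0,"hand":0},
    {"x":-0.33,"y":0.12,"z":0,"wx":0,"wy":27,"wz":0,"hand":0},
    {"x":-0.385,"y":0.133,"z":0,"wx":0,"wy":36,"wz":0,"hand":0},
    {"x":-0.422,"y":0.133,"z":0.02,"wx":0,"wy":45,"wz":0,"hand":0},
  ],
)

```text
time: 2.1
tool_pos: [0.5078, -0.3227, 0.2321]
tool_rot: [3.136, -0.788, 1.422]
contact_force: [1.2, 0.1, 0.8]
opening: 0.0006
```

Run:
```python
from h import *
rows([(np.array([0,-.24,.16]),45),(np.array([0,-.218,.111]),45),push(28,45,pen=-.015),push(28,45)])
print(monitor.observe()["tool_rot"], tool(45).as_euler("xyz"))
```

```text
t 2.1 F [1.2 0.1 0.8] box [   1.3 -260.9  232.1] q [-0.98  0.79  0.93  0.56  1.99 -0.75]
xyz [-0.036 -0.002  0.066] w [ 0.3 -0.1 -0. ]
xyz [-0.056 -0.002  0.116] w [ 0.3 -0.1 -0. ]
xyz [-0.056 -0.002  0.18 ] w [ 0.3 -0.1 -0. ]
xyz [-0.041 -0.002  0.175] w [ 0.3 -0.1 -0. ]
[ 3.13643591 -0.78770975  1.42238787] [ 3.14159265 -0.78539816  1.42279633]
```

Request:
move_arm(
  deltas=[
    {"x":-0.03,"y":-0.002,"z":0.04,"wx":0,"wy":0,"wz":0,"hand":0},
    {"x":-0.056,"y":-0.002,"z":0.08,"wx":0,"wy":0,"wz":0,"hand":0},
    {"x":-0.06,"y":-0.002,"z":0.12,"wx":0,"wy":0,"wz":0,"hand":0},
    {"x":-0.06,"y":-0.002,"z":0.15,"wx":0,"wy":0,"wz":0,"hand":0},
    {"x":-0.058,"y":-0.002,"z":0.175,"wx":0,"wy":0,"wz":0,"hand":0},
    {"x":-0.055,"y":-0.002,"z":0.178,"wx":0,"wy":0,"wz":0,"hand":0},
    {"x":-0.052,"y":-0.002,"z":0.178,"wx":0,"wy":0,"wz":0,"hand":0},
  ],
)

```text
time: 2.98
tool_pos: [0.5194, -0.2314, 0.0696]
tool_rot: [3.141, -0.785, 1.421]
contact_force: [0.8, 0.5, 0.5]
opening: 0.0001
```

Run:
```python
from h import *
rows([push(28,45),push(33,42,pen=.001)])
a=np.vstack([viewer.read_camera("scene")[200:440,80:400],viewer.read_camera("top")[160:400,280:600]])
cv2.imwrite("pics/pre.png",cv2.resize(np.hstack([a[:240],a[240:]]),None,fx=1.25,fy=1.25)[...,::-1])
```

```text
t 2.975 F [0.8 0.5 0.5] box [  -0.7 -168.8   69.6] q [-0.89  0.84  1.31  0.55  1.58 -0.9 ]
xyz [ 0.009  0.001 -0.005] w [ 0.1  0.  -0.1]
xyz [ 0.019  0.001 -0.008] w [ 0.1 -3.  -0.1]
```

View pics/pre.png

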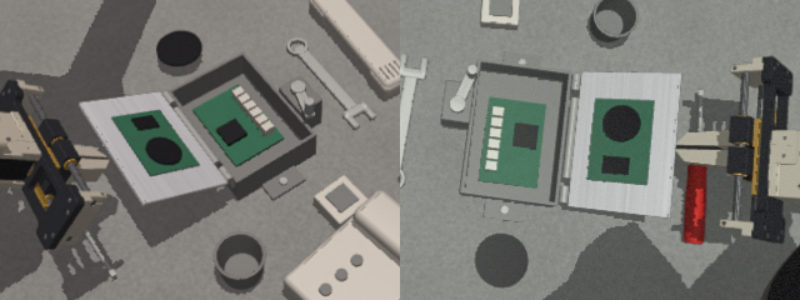

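The fingertips are under the middle of the panel edge, about (690,150) in the right half, and the body is well above the screwdriver. Now I'll compute the push.

Run:
```python
from h import *
rows([push(t,45-(t-28)*45/62,pen=.001) for t in (28,31,34,38,42,46,50,54)])
```

```text
t 3.075 F [-0.2 -0.2  0.6] box [  -0.4 -169.3   70.1] q [-0.89  0.84  1.31  0.55  1.58 -0.9 ]
xyz [ 0.01   0.    -0.004] w [ 0.2  0.1 -0. ]
xyz [ 0.015  0.    -0.007] w [ 0.2 -2.1 -0. ]
xyz [ 0.02   0.    -0.008] w [ 0.2 -4.3 -0.1]
xyz [ 0.028  0.    -0.011] w [ 0.2 -7.2 -0.1]
xyz [ 0.035  0.    -0.012] w [  0.2 -10.1  -0.1]
xyz [ 0.043  0.    -0.013] w [  0.2 -13.   -0.1]
xyz [ 0.05   0.    -0.014] w [  0.2 -15.9  -0.1]
xyz [ 0.058  0.    -0.014] w [  0.2 -18.8  -0.1]
```

Request:
move_arm(
  deltas=[
    {"x":0.01,"y":0,"z":-0.004,"wx":0,"wy":0,"wz":0,"hand":0},
    {"x":0.015,"y":0,"z":-0.007,"wx":0,"wy":-2,"wz":0,"hand":0},
    {"x":0.02,"y":0,"z":-0.008,"wx":0,"wy":-4,"wz":0,"hand":0},
    {"x":0.028,"y":0,"z":-0.011,"wx":0,"wy":-7,"wz":0,"hand":0},
    {"x":0.035,"y":0,"z":-0.012,"wx":0,"wy":-10,"wz":0,"hand":0},
    {"x":0.043,"y":0,"z":-0.013,"wx":0,"wy":-13,"wz":0,"hand":0},
    {"x":0.05,"y":0,"z":-0.014,"wx":0,"wy":-16,"wz":0,"hand":0},
    {"x":0.058,"y":0,"z":-0.014,"wx":0,"wy":-19,"wz":0,"hand":0},
  ],
)

```text
time: 4.08
tool_pos: [0.524, -0.1997, 0.1205]
tool_rot: [3.141, -0.45, 1.421]
contact_force: [0.2, 0.6, 0.0]
opening: 0.0006
```

Run:
```python
from h import *
rows([push(t,45-(t-28)*45/62,pen=.001) for t in (54,59,64,69,74,79,84,89,90)])
```

```text
t 4.075 F [0.2 0.6 0. ] box [  -0.9 -136.9  120.5] q [-0.73  0.6   1.43  0.38  1.38 -0.71]
xyz [-0.001  0.001 -0.   ] w [ 0.1  0.3 -0.1]
xyz [ 0.008  0.001 -0.003] w [ 0.1 -3.3 -0.1]
xyz [ 0.017  0.001 -0.004] w [ 0.1 -6.9 -0.1]
xyz [ 0.027  0.001 -0.005] w [  0.1 -10.6  -0.1]
xyz [ 0.036  0.001 -0.004] w [  0.1 -14.2  -0.1]
xyz [ 0.045  0.001 -0.003] w [  0.  -17.8  -0.1]
xyz [ 0.054  0.001 -0.001] w [  0.  -21.5  -0.1]
xyz [0.063 0.001 0.001] w [  0.  -25.1  -0.1]
xyz [0.065 0.001 0.002] w [  0.  -25.8  -0.1]
```

The force is near zero, so I'll check whether the panel moved.

Run:
```python
from h import *
a,b=viewer.read_camera("scene")[180:420,80:400],viewer.read_camera("top")[160:400,280:600]
cv2.imwrite("pics/p1.png",cv2.resize(np.hstack([a,b]),None,fx=1.25,fy=1.25)[...,::-1])
```

```text
(no output)
```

View pics/p1.png

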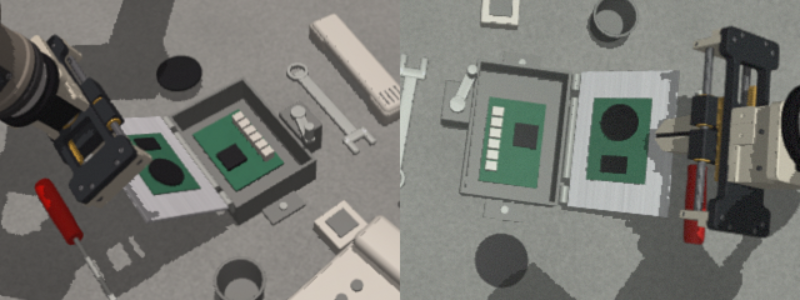

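The fingers are above the panel in both views, and the panel hasn't moved. I'll project the TCP to find out why.

Run:
```python
from h import *
def proj(n,X):
    p=viewer.camera_params(n);R=np.array(p["R"]);t=np.array(p["t"])
    return cv2.projectPoints(np.array([X]),cv2.Rodrigues(R)[0],t,np.array(p["camera_matrix"]),np.array([p["k1"],0,0,0,0]))[0].ravel()
for X in ([.5194,-.2314,.0696],[.524,-.1997,.1205],[.6024,-.2503,.1065],[.4378,-.224,.1054],[.52,-.237,.106]):
    u,v=proj("top",np.array(X)); a,b=proj("scene",np.array(X))
    print("top",u,v,"zoomed",(u-280)*1.25+400,(v-160)*1.25," scene",a,b,"zoom180",(a-80)*1.25,(b-180)*1.25,"z200",(b-200)*1.25)
```

```text
top 486.3640977333097 277.81690751798675 zoomed 657.9551221666371 147.27113439748342  scene 174.66942228789497 331.5247377731165 zoom180 118.33677785986872 189.40592221639562 z200 164.40592221639562
top 476.4905008785904 270.83229866874893 zoomed 645.613126098238 138.54037333593618  scene 187.68608159638143 301.77409256829435 zoom180 134.60760199547678 152.21761571036794 z200 127.21761571036794
top 504.4391912517485 218.19426128724038 zoomed 680.5489890646857 72.74282660905047  scene 193.67479273546266 363.048651137369 zoom180 142.09349091932833 228.81081392171126 z200 203.81081392171126
top 493.67535594226644 332.9807262798753 zoomed 667.0941949278331 216.2259078498441  scene 143.41602618510115 282.4352087800491 zoom180 79.27003273137643 128.04401097506138 z200 103.04401097506137
top 499.11586611650364 274.62668187254445 zoomed 673.8948326456295 143.28335234068055  scene 167.01249727014422 320.53153621847 zoom180 108.76562158768027 175.66442027308753 z200 150.66442027308753
```

Run:
```python
from h import *
print(np.round(monitor.observe()["contact_force"],1),np.round(monitor.observe()["torque"],2))
a,b=viewer.read_camera("scene")[240:380,150:280],viewer.read_camera("top")[205:345,405:535]
cv2.imwrite("pics/p2.png",cv2.resize(np.hstack([a,b]),None,fx=3,fy=3,interpolation=cv2.INTER_CUBIC)[...,::-1])
```

```text
[-0.2 -0.1 -0. ] [-0.39  0.08 -0.02]
```

View pics/p2.png

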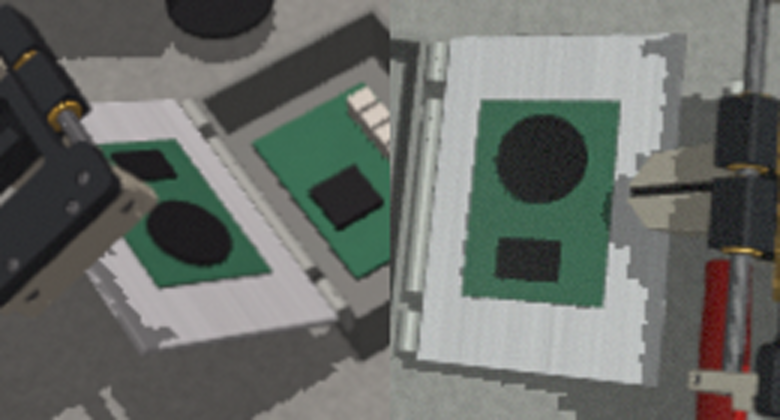

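Run:
```python
from h import *
P,e=two(ray("top",485-.3,268.3),ray("scene",201.7,303)); print(P,e,box(P),monitor.observe()["tool_pos"])
for z in (.10,.11,.12,.13,.14,.15): print(z,box(plane("top",485,268.3,z)).round(4),box(plane("scene",201.7,303,z)).round(4))
# panel corners now
S=lambda u,v:(u/3+150-.3,v/3+240-.3); T=lambda u,v:((u-390)/3+405-.3,v/3+205-.3)
P,e=two(ray("top",*T(685,36)),ray("scene",*S(145,352))); L=box(P); print("far",L,e,np.arctan2(L[2]-.048,-L[1]-.066))
```

```text
[ 0.53469534 -0.19782103  0.12828931] 0.026768704091167186 [ 0.00946755 -0.13338309  0.12828931] [ 0.5240075  -0.1998085   0.12025848]
0.1 [ 0.008  -0.1553  0.1   ] [-0.0016 -0.1169  0.1   ]
0.11 [ 0.0063 -0.152   0.11  ] [ 0.0054 -0.1189  0.11  ]
0.12 [ 0.0045 -0.1486  0.12  ] [ 0.0124 -0.121   0.12  ]
0.13 [ 0.0027 -0.1452  0.13  ] [ 0.0194 -0.1231  0.13  ]
0.14 [ 0.001  -0.1419  0.14  ] [ 0.0264 -0.1252  0.14  ]
0.15 [-0.0008 -0.1385  0.15  ] [ 0.0334 -0.1273  0.15  ]
far [ 0.0840241  -0.16834584  0.11586978] 0.002861884867123107 0.585558179776204
```

Run:
```python
from h import *
b=viewer.read_camera("top")
for r in range(258,284,2): print(r,' '.join("%3d,%3d"%(b[r,c,0],b[r,c,2]) for c in range(468,500,2)))
```

```text
258  35, 39  32, 40  64, 81  58, 83  63, 82  62, 81 129,136 185,185 187,188 175,180 124,129 113,114 141,125 146,131 145,130 144,129
260  37, 41  47, 58  61, 82  64, 83  61, 83  60, 81 158,161 185,189 188,191 176,179 119,117 144,128 144,126 144,128 148,131 146,128
262  33, 31  61, 77  60, 80  61, 82  59, 81  55, 77 178,181 187,187 188,189 186,191 139,128 143,126 143,125 145,130 141,125 144,128
264  31, 34  63, 82  58, 79  60, 81  61, 82  61, 80 185,185 129,133 127,131 143,137 144,126 146,128 147,129 143,125 147,130 145,128
266  61, 78  64, 82  61, 83  60, 77  60, 82  63, 81 127,127 112,113 118,118 144,125 145,132 141,125 133,116 127,114 110, 99 106, 94
268  67, 85  62, 82  65, 83  65, 82  57, 80  60, 78 112,110 112,115 112,113  45, 46  42, 42  45, 45  35, 32  34, 33  26, 28  19, 23
270  64, 82  55, 77  64, 83  60, 81  59, 80  54, 65 116,117 114,115 106,106  52, 51  68, 62  73, 67  91, 82  90, 80 113,103 123,111
272  63, 79  60, 81  64, 82  63, 82  46, 61  51, 60 111,114 113,113 129,121 144,129 148,130 144,126 143,127 148,131 142,123 134,117
274  64, 82  62, 83  60, 80  64, 85  67, 85  67, 80 114,114 109,113 114,115 132,122 146,129 144,128 146,128 142,129 144,125 138,124
276  59, 79  60, 80  59, 79  62, 82  47, 63  70, 73 118,118 111,114 119,119 116,118 145,130 143,127 141,124 141,126 146,129 147,132
278  62, 80  59, 79  62, 81  61, 81  47, 58  67, 74 115,117 116,116 116,117 115,116 127,124 146,127 144,126 144,129 142,126 144,127
280  68, 85  64, 82  65, 84  62, 82  61, 80  81, 86 118,119 115,116 115,119 115,117 120,118 132,125 145,128 140,122 143,127 101, 90
282  64, 84  59, 79  65, 82  57, 79  64, 82  97, 99 116,116 119,119 113,116 116,118 115,116 115,118 119,120 109,107  99, 93  88, 78
```

Request:
move_arm(
  deltas=[
    {"x":-0.01,"y":0,"z":-0.03,"wx":0,"wy":3,"wz":0,"hand":0},
    {"x":-0.03,"y":0,"z":-0.06,"wx":0,"wy":7,"wz":0,"hand":0},
    {"x":-0.07,"y":0,"z":-0.07,"wx":0,"wy":11,"wz":0,"hand":0},
    {"x":-0.1,"y":0,"z":-0.07,"wx":0,"wy":15,"wz":0,"hand":0},
    {"x":-0.12,"y":0,"z":-0.07,"wx":0,"wy":19,"wz":0,"hand":0},
    {"x":-0.12,"y":0,"z":-0.07,"wx":0,"wy":19,"wz":0,"hand":0},
  ],
)

```text
time: 5.08
tool_pos: [0.5014, -0.3391, 0.1267]
tool_rot: [-3.136, -0.79, 1.412]
contact_force: [0.8, 0.0, -0.3]
opening: 0.0009
```

```bash
cat >> h.py <<'E'
def proj(n,X):
    p=viewer.camera_params(n);R=np.array(p["R"]);t=np.array(p["t"])
    return cv2.projectPoints(np.array([X]),cv2.Rodrigues(R)[0],t,np.array(p["camera_matrix"]),np.array([p["k1"],0,0,0,0]))[0].ravel()
E
python3 - <<'E'
from h import *
s=monitor.observe(); X=np.array(s["tool_pos"]); z=Ro.from_euler("xyz",s["tool_rot"]).as_matrix()[:,2]; print(X,box(X),z)
im=[]
for n in("scene","top"):
    u,v=proj(n,X); b=viewer.read_camera(n)[...,::-1].copy(); cx,cy=int(u),int(v); print(n,u,v)
    c=cv2.resize(b[cy-60:cy+60,max(cx-60,0):max(cx-60,0)+120],None,fx=3.3,fy=3.3,interpolation=cv2.INTER_CUBIC)
    for k in (0,.02,.04):
        q=proj(n,X-k*z); cv2.circle(c,(int((q[0]-max(cx-60,0))*3.3),int((q[1]-cy+60)*3.3)),3,(0,0,255) if k else (0,255,255),1)
    im.append(c)
cv2.imwrite("pics/p3.png",np.hstack(im))
E
```

```text
[ 0.50142444 -0.33908369  0.12674722] [-0.002609   -0.2780076   0.12674722] [ 0.10641467  0.70207455 -0.70410741]
scene 96.59641161012988 346.3321893802504
top 577.9702371550281 285.5721251486743
```

View pics/p3.png

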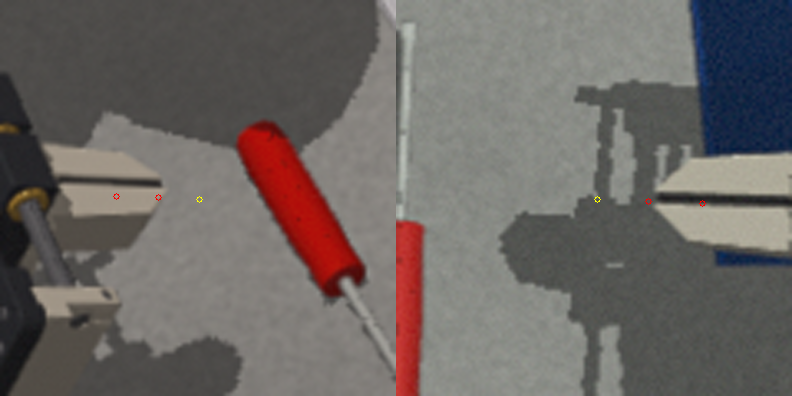

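The fingers visibly end about 20 mm short of the reported TCP in both views: tip at (162,185) on the left and (655,198) on the right, against the yellow TCP mark. That is why the tip slipped off the panel edge after lifting it to about 0.58 rad. I'll compensate with tip = TCP - 20 mm along z.

```bash
sed -i 's/^    q=q+pen\*n/    q=q+pen*n+K*zt/; s/^def push/K=.020\ndef push/' h.py
cat >> h.py <<'E'
def al(t): return max(0,45*(90-t)/56.5)
E
python3 - <<'E'
from h import *
print(robot.hold_point_z, viewer.camera_params("top")["t"])
a=push(33.5,45)[0]; b=push(33.5,45,pen=-.015)[0]; u=np.radians(45); zt=np.array([0,np.sin(u),-np.cos(u)])
rows([(b-.07*zt,45),(b,45),(a,45)]+[push(t,al(t),pen=.001) for t in (34,37,40,43,47,51,55)])
E
```

```text
0.0188 [0.02258757 0.56473829 0.72681909]
t 5.175 F [ 0.2 -0.   1. ] box [  -1.4 -276.   129.6] q [-0.99  0.89  1.01  0.51  1.84 -0.86]
xyz [0.039 0.001 0.063] w [ 0.1 -0.1 -0.2]
xyz [0.039 0.001 0.133] w [ 0.1 -0.1 -0.2]
xyz [0.054 0.001 0.13 ] w [ 0.1 -0.1 -0.2]
xyz [0.055 0.001 0.13 ] w [ 0.1 -0.4 -0.2]
xyz [0.06  0.001 0.128] w [ 0.1 -2.8 -0.2]
xyz [0.064 0.001 0.127] w [ 0.1 -5.2 -0.2]
xyz [0.069 0.001 0.126] w [ 0.1 -7.6 -0.2]
xyz [0.075 0.001 0.125] w [  0.1 -10.8  -0.2]
xyz [0.082 0.001 0.124] w [  0.1 -14.   -0.2]
xyz [0.088 0.001 0.124] w [  0.1 -17.2  -0.2]
```

Request:
move_arm(
  deltas=[
    {"x":0.02,"y":0,"z":0.03,"wx":0,"wy":0,"wz":0,"hand":0},
    {"x":0.036,"y":0,"z":0.06,"wx":0,"wy":0,"wz":0,"hand":0},
    {"x":0.037,"y":0,"z":0.09,"wx":0,"wy":0,"wz":0,"hand":0},
    {"x":0.038,"y":0,"z":0.12,"wx":0,"wy":0,"wz":0,"hand":0},
    {"x":0.039,"y":0,"z":0.133,"wx":0,"wy":0,"wz":0,"hand":0},
    {"x":0.047,"y":0,"z":0.132,"wx":0,"wy":0,"wz":0,"hand":0},
    {"x":0.055,"y":0,"z":0.13,"wx":0,"wy":0,"wz":0,"hand":0},
    {"x":0.062,"y":0,"z":0.128,"wx":0,"wy":-3,"wz":0,"hand":0},
  ],
)

```text
time: 6.18
tool_pos: [0.5234, -0.2061, 0.084]
tool_rot: [3.14, -0.73, 1.419]
contact_force: [0.1, -1.2, -4.1]
opening: 0.0006
```

Run:
```python
from h import *
rows([push(t,al(t),pen=.001) for t in (37,40,43,47,51,55,59,63)])
```

```text
t 6.175 F [ 0.1 -1.2 -4.1] box [  -0.5 -143.2   84. ] q [-0.84  0.77  1.37  0.54  1.52 -0.87]
xyz [-0.002  0.     0.002] w [ 0.2  0.4 -0.1]
xyz [0.003 0.    0.   ] w [ 0.2 -2.  -0.2]
xyz [ 0.007  0.    -0.001] w [ 0.2 -4.4 -0.2]
xyz [ 0.014  0.    -0.002] w [ 0.2 -7.6 -0.2]
xyz [ 0.02   0.    -0.003] w [  0.2 -10.8  -0.2]
xyz [ 0.026  0.    -0.004] w [  0.2 -13.9  -0.2]
xyz [ 0.033  0.    -0.004] w [  0.2 -17.1  -0.2]
xyz [ 0.039  0.    -0.003] w [  0.2 -20.3  -0.2]
```

Contact at about 4 N, as expected. Continuing.

Request:
move_arm(
  deltas=[
    {"x":0.003,"y":0,"z":0,"wx":0,"wy":-2,"wz":0,"hand":0},
    {"x":0.007,"y":0,"z":-0.001,"wx":0,"wy":-4.5,"wz":0,"hand":0},
    {"x":0.014,"y":0,"z":-0.002,"wx":0,"wy":-7.5,"wz":0,"hand":0},
    {"x":0.02,"y":0,"z":-0.003,"wx":0,"wy":-11,"wz":0,"hand":0},
    {"x":0.026,"y":0,"z":-0.004,"wx":0,"wy":-14,"wz":0,"hand":0},
    {"x":0.033,"y":0,"z":-0.004,"wx":0,"wy":-17,"wz":0,"hand":0},
    {"x":0.039,"y":0,"z":-0.003,"wx":0,"wy":-20,"wz":0,"hand":0},
  ],
)

```text
time: 7.05
tool_pos: [0.5273, -0.1773, 0.1126]
tool_rot: [3.141, -0.381, 1.421]
contact_force: [0.5, -2.8, -0.9]
opening: 0.0002
```

Run:
```python
from h import *
rows([push(t,al(t),pen=.001) for t in (62,66,70,74,78,82,86,90)])
```

```text
t 7.05 F [ 0.5 -2.8 -0.9] box [  -0.9 -114.1  112.6] q [-0.67  0.57  1.49  0.34  1.3  -0.65]
xyz [-0.004  0.001 -0.   ] w [ 0.1  0.5 -0.1]
xyz [ 0.002  0.001 -0.001] w [ 0.1 -2.7 -0.1]
xyz [ 0.009  0.001 -0.002] w [ 0.1 -5.9 -0.1]
xyz [ 0.015  0.001 -0.003] w [ 0.1 -9.1 -0.1]
xyz [ 0.021  0.001 -0.003] w [  0.1 -12.3  -0.1]
xyz [ 0.027  0.001 -0.002] w [  0.  -15.5  -0.1]
xyz [ 0.033  0.001 -0.001] w [  0.  -18.6  -0.1]
xyz [0.039 0.001 0.   ] w [  0.  -21.8  -0.1]
```

Request:
move_arm(
  deltas=[
    {"x":0.004,"y":0,"z":-0.001,"wx":0,"wy":-3,"wz":0,"hand":0},
    {"x":0.009,"y":0,"z":-0.002,"wx":0,"wy":-6,"wz":0,"hand":0},
    {"x":0.015,"y":0,"z":-0.003,"wx":0,"wy":-9,"wz":0,"hand":0},
    {"x":0.021,"y":0,"z":-0.003,"wx":0,"wy":-12,"wz":0,"hand":0},
    {"x":0.027,"y":0,"z":-0.002,"wx":0,"wy":-15.5,"wz":0,"hand":0},
    {"x":0.033,"y":0,"z":-0.001,"wx":0,"wy":-18.5,"wz":0,"hand":0},
    {"x":0.039,"y":0,"z":0,"wx":0,"wy":-22,"wz":0,"hand":0},
  ],
)

```text
time: 7.92
tool_pos: [0.5324, -0.1414, 0.127]
tool_rot: [3.142, 0.003, 1.421]
contact_force: [-1.2, -2.5, -1.7]
opening: 0.0002
```

Run:
```python
from h import *
rows([push(t,0,pen=.001) for t in (90,92,96,100,104,108,112,116)])
```

```text
t 7.925 F [-1.2 -2.5 -1.7] box [ -1.2 -77.9 127. ] q [-0.4   0.46  1.56 -0.    1.12 -0.25]
xyz [0.    0.001 0.   ] w [ 0.   0.2 -0.1]
xyz [ 0.003  0.001 -0.   ] w [ 0.   0.2 -0.1]
xyz [0.01  0.001 0.   ] w [ 0.   0.2 -0.1]
xyz [0.017 0.001 0.001] w [ 0.   0.2 -0.1]
xyz [0.023 0.001 0.002] w [ 0.   0.2 -0.1]
xyz [0.03  0.001 0.004] w [ 0.   0.2 -0.1]
xyz [0.037 0.001 0.006] w [ 0.   0.2 -0.1]
xyz [0.043 0.001 0.009] w [ 0.   0.2 -0.1]
```

Request:
move_arm(
  deltas=[
    {"x":0.004,"y":0,"z":0,"wx":0,"wy":0,"wz":0,"hand":0},
    {"x":0.01,"y":0,"z":0,"wx":0,"wy":0,"wz":0,"hand":0},
    {"x":0.017,"y":0,"z":0.001,"wx":0,"wy":0,"wz":0,"hand":0},
    {"x":0.023,"y":0,"z":0.002,"wx":0,"wy":0,"wz":0,"hand":0},
    {"x":0.03,"y":0,"z":0.004,"wx":0,"wy":0,"wz":0,"hand":0},
    {"x":0.037,"y":0,"z":0.006,"wx":0,"wy":0,"wz":0,"hand":0},
    {"x":0.043,"y":0,"z":0.009,"wx":0,"wy":0,"wz":0,"hand":0},
  ],
)

```text
time: 8.8
tool_pos: [0.5394, -0.0989, 0.1176]
tool_rot: [3.141, -0.0, 1.42]
contact_force: [-1.4, -0.8, 2.4]
opening: 0.0002
```

Run:
```python
from h import *
rows([push(t,0,pen=.001) for t in (116,120,124,128,132,136,140,144,148,152)])
```

```text
t 8.8 F [-1.4 -0.8  2.4] box [ -0.5 -34.8 117.6] q [-0.32  0.46  1.58  0.    1.1  -0.17]
xyz [ 0.     0.    -0.001] w [ 0.  -0.  -0.1]
xyz [0.006 0.    0.002] w [ 0.  -0.  -0.1]
xyz [0.012 0.    0.006] w [ 0.  -0.  -0.1]
xyz [0.018 0.    0.01 ] w [ 0.  -0.  -0.1]
xyz [0.023 0.    0.014] w [ 0.  -0.  -0.1]
xyz [0.028 0.    0.019] w [ 0.  -0.  -0.1]
xyz [0.033 0.    0.024] w [ 0.  -0.  -0.1]
xyz [0.038 0.    0.029] w [ 0.  -0.  -0.1]
xyz [0.042 0.    0.035] w [ 0.  -0.  -0.1]
xyz [0.045 0.    0.04 ] w [ 0.  -0.  -0.1]
```

Request:
move_arm(
  deltas=[
    {"x":0.006,"y":0,"z":0.003,"wx":0,"wy":0,"wz":0,"hand":0},
    {"x":0.012,"y":0,"z":0.006,"wx":0,"wy":0,"wz":0,"hand":0},
    {"x":0.018,"y":0,"z":0.01,"wx":0,"wy":0,"wz":0,"hand":0},
    {"x":0.023,"y":0,"z":0.014,"wx":0,"wy":0,"wz":0,"hand":0},
    {"x":0.028,"y":0,"z":0.019,"wx":0,"wy":0,"wz":0,"hand":0},
    {"x":0.033,"y":0,"z":0.024,"wx":0,"wy":0,"wz":0,"hand":0},
    {"x":0.038,"y":0,"z":0.029,"wx":0,"wy":0,"wz":0,"hand":0},
    {"x":0.042,"y":0,"z":0.035,"wx":0,"wy":0,"wz":0,"hand":0},
  ],
)

```text
time: 9.8
tool_pos: [0.5456, -0.0575, 0.0823]
tool_rot: [3.141, -0.0, 1.42]
contact_force: [-0.2, -0.1, 2.4]
opening: 0.0005
```

Run:
```python
from h import *
rows([push(t,0,pen=.001) for t in (148,152,156,160,164,168,171,174,177,180)])
a,b=viewer.read_camera("scene")[180:420,130:450],viewer.read_camera("top")[160:400,260:580]
cv2.imwrite("pics/p4.png",cv2.resize(np.hstack([a,b]),None,fx=1.25,fy=1.25)[...,::-1])
```

```text
t 9.8 F [-0.2 -0.1  2.4] box [-0.4  7.  82.3] q [-0.24  0.51  1.62  0.    1.01 -0.09]
xyz [-0.     0.    -0.001] w [ 0.  -0.  -0.1]
xyz [0.004 0.    0.005] w [ 0.  -0.  -0.1]
xyz [0.007 0.    0.011] w [ 0.  -0.  -0.1]
xyz [0.01  0.    0.018] w [ 0.  -0.  -0.1]
xyz [0.012 0.    0.024] w [ 0.  -0.  -0.1]
xyz [0.014 0.    0.031] w [ 0.  -0.  -0.1]
xyz [0.015 0.    0.036] w [ 0.  -0.  -0.1]
xyz [0.016 0.    0.041] w [ 0.  -0.  -0.1]
xyz [0.016 0.    0.046] w [ 0.  -0.  -0.1]
xyz [0.016 0.    0.051] w [ 0.  -0.  -0.1]
```

View pics/p4.png

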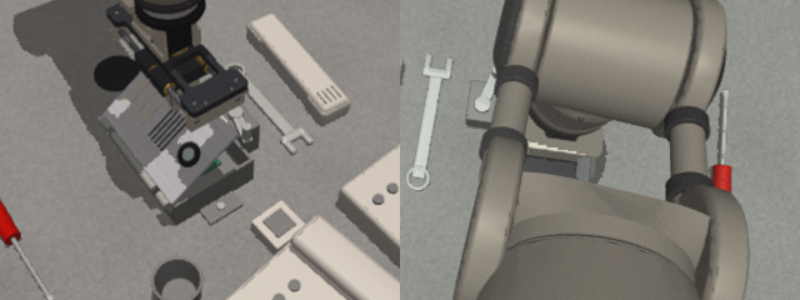

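Panel is at about 148°, with its edge still raised; the keeper is beside it at the right of the left view, around (240,120). Continuing down, holding back a little to keep the body clear of the pin.

Request:
move_arm(
  deltas=[
    {"x":0.004,"y":0,"z":0.006,"wx":0,"wy":0,"wz":0,"hand":0},
    {"x":0.006,"y":0,"z":0.011,"wx":0,"wy":0,"wz":0,"hand":0},
    {"x":0.008,"y":0,"z":0.017,"wx":0,"wy":0,"wz":0,"hand":0},
    {"x":0.009,"y":0,"z":0.023,"wx":0,"wy":0,"wz":0,"hand":0},
    {"x":0.01,"y":0,"z":0.029,"wx":0,"wy":0,"wz":0,"hand":0},
    {"x":0.01,"y":0,"z":0.034,"wx":0,"wy":0,"wz":0,"hand":0},
    {"x":0.01,"y":0,"z":0.038,"wx":0,"wy":0,"wz":0,"hand":0},
    {"x":0.01,"y":0,"z":0.041,"wx":0,"wy":0,"wz":0,"hand":0},
  ],
)

```text
time: 10.9
tool_pos: [0.5469, -0.048, 0.0414]
tool_rot: [-3.141, -0.0, 1.42]
contact_force: [-0.5, 1.4, 1.7]
opening: 0.0002
```

Request:
move_arm(
  deltas=[
    {"x":0,"y":0,"z":0.002,"wx":0,"wy":0,"wz":0,"hand":0},
    {"x":0,"y":0,"z":0.004,"wx":0,"wy":0,"wz":0,"hand":0},
    {"x":0,"y":0,"z":0.006,"wx":0,"wy":0,"wz":0,"hand":0},
  ],
)

```text
time: 11.28
tool_pos: [0.547, -0.048, 0.0356]
tool_rot: [3.141, -0.0, 1.42]
contact_force: [-0.4, 0.5, 2.2]
opening: 0.0002
```

Request:
move_arm(
  deltas=[
    {"x":0,"y":0,"z":0.001,"wx":0,"wy":0,"wz":0,"hand":0},
    {"x":0,"y":0,"z":0.002,"wx":0,"wy":0,"wz":0,"hand":0},
  ],
)

```text
time: 11.52
tool_pos: [0.547, -0.048, 0.0336]
tool_rot: [3.141, -0.0, 1.42]
contact_force: [-0.2, 1.5, 2.0]
opening: 0.0005
```

Request:
move_arm(
  deltas=[
    {"x":0,"y":0,"z":0.001,"wx":0,"wy":0,"wz":0,"hand":0},
    {"x":0,"y":0,"z":0.002,"wx":0,"wy":0,"wz":0,"hand":0},
  ],
)

```text
time: 11.78
tool_pos: [0.547, -0.048, 0.0316]
tool_rot: [3.141, -0.0, 1.42]
contact_force: [0.6, 0.7, 0.9]
opening: 0.0005
```

Request:
move_arm(
  deltas=[
    {"x":0,"y":0,"z":0.001,"wx":0,"wy":0,"wz":0,"hand":0},
  ],
)

```text
time: 11.9
tool_pos: [0.547, -0.048, 0.0306]
tool_rot: [3.141, -0.0, 1.42]
contact_force: [0.9, 0.6, 1.9]
opening: 0.0008
```

Request:
move_arm(
  deltas=[
    {"x":0,"y":0,"z":0.001,"wx":0,"wy":0,"wz":0,"hand":0},
  ],
)

```text
time: 12.02
tool_pos: [0.547, -0.048, 0.0296]
tool_rot: [3.142, -0.0, 1.42]
contact_force: [0.6, 1.0, 1.9]
opening: 0.0001
```

Request:
move_arm(
  deltas=[
    {"x":0,"y":0,"z":0.001,"wx":0,"wy":0,"wz":0,"hand":0},
  ],
)

```text
time: 12.15
tool_pos: [0.547, -0.048, 0.0286]
tool_rot: [3.142, -0.0, 1.42]
contact_force: [-0.7, 1.6, 0.9]
opening: 0.0006
```

Request:
move_arm(
  deltas=[
    {"x":0,"y":0,"z":0.0005,"wx":0,"wy":0,"wz":0,"hand":0},
  ],
)

```text
time: 12.28
tool_pos: [0.547, -0.048, 0.0281]
tool_rot: [3.142, -0.0, 1.42]
contact_force: [-0.5, 1.5, 0.9]
opening: 0.0005
```

Request:
move_arm(
  deltas=[
    {"x":0,"y":0,"z":0.001,"wx":0,"wy":0,"wz":0,"hand":0},
  ],
)

```text
time: 12.4
tool_pos: [0.547, -0.048, 0.0272]
tool_rot: [3.141, -0.0, 1.42]
contact_force: [1.6, 0.7, 1.6]
opening: 0.0003
```

Request:
move_arm(
  deltas=[
    {"x":0,"y":0,"z":0.001,"wx":0,"wy":0,"wz":0,"hand":0},
  ],
)

```text
time: 12.52
tool_pos: [0.547, -0.048, 0.0263]
tool_rot: [3.141, -0.0, 1.42]
contact_force: [-3.1, 2.2, 10.1]
opening: 0.0003
```

Run:
```python
from h import *
s=monitor.observe();print(s["contact_force"],s["torque"],s["joint_efforts"])
a=viewer.read_camera("scene")[230:370,180:380]
cv2.imwrite("pics/p5.png",cv2.resize(a,None,fx=4,fy=4,interpolation=cv2.INTER_CUBIC)[...,::-1])
```

```text
[-3.14505067  2.1665523  10.104588  ] [ 0.2709864   0.42955895 -0.02245305] [-8.56697839e-01 -4.46933019e+01 -1.72236246e+01 -2.89086783e-01
 -5.02467658e-01 -4.18864820e-04]
```

View pics/p5.png

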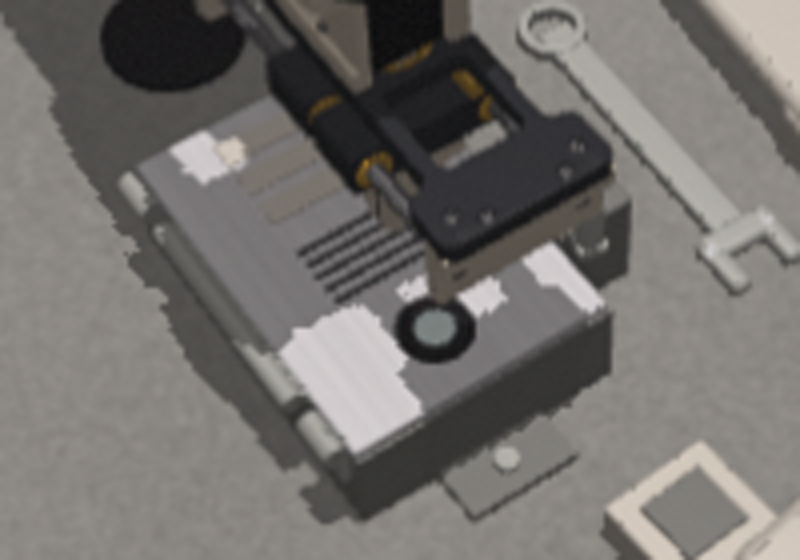

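The force jumped to 10 N and the picture shows the panel lying flat on the rim, so it's at the stop. Next I'll raise and work out the keeper push.

Request:
move_arm(
  deltas=[
    {"x":0,"y":0,"z":-0.02,"wx":0,"wy":0,"wz":0,"hand":0},
    {"x":0,"y":0,"z":-0.06,"wx":0,"wy":0,"wz":0,"hand":0},
    {"x":0,"y":0,"z":-0.11,"wx":0,"wy":0,"wz":0,"hand":0},
    {"x":-0.02,"y":0,"z":-0.17,"wx":0,"wy":0,"wz":0,"hand":0},
    {"x":-0.08,"y":-0.06,"z":-0.2,"wx":0,"wy":0,"wz":0,"hand":0},
    {"x":-0.1,"y":-0.1,"z":-0.2,"wx":0,"wy":0,"wz":0,"hand":0},
  ],
)

```text
time: 13.32
tool_pos: [0.44, -0.13, 0.2262]
tool_rot: [3.139, 0.002, 1.421]
contact_force: [-0.4, -0.7, 0.0]
opening: 0.0003
```

```bash
cat >> h.py <<'E'
def kp(ph,off=.0155,z=.041):
    c,s=np.cos(ph),np.sin(ph); P=np.array([.020+.042*c+off*s,.078-.042*s+off*c,z])
    return P,ph
def krows(tg):
    s=monitor.observe(); p=np.array(s["tool_pos"]); R=Ro.from_euler("xyz",s["tool_rot"])
    print("t",s["time"],"F",np.round(s["contact_force"],1),"box",np.round(box(p)*1e3,1),"q",np.round(s["qpos"],2))
    for P,ph in tg:
        print("xyz",np.round(R.inv().apply(world(P)-p),4),"w",np.round((R.inv()*(B*Ro.from_euler("z",-ph)*B.inv()*tool(0))).as_rotvec(degrees=True),1))
E
python3 - <<'E'
from h import *
krows([kp(.28,.0255,.12),kp(.28,.0255)])
a,b=viewer.read_camera("scene")[230:370,180:380],viewer.read_camera("top")[190:330,300:440]
cv2.imwrite("pics/s6.png",a[...,::-1]); cv2.imwrite("pics/p6.png",cv2.resize(np.hstack([a,b]),None,fx=2.35,fy=2.35,interpolation=cv2.INTER_CUBIC)[...,::-1])
E
```

```text
t 13.325 F [-0.4 -0.7  0. ] box [-94.2 -80.3 226.2] q [-0.45  0.2   1.65 -0.    1.29 -0.3 ]
xyz [0.1717 0.1611 0.1063] w [ 0.1  0.1 15.9]
xyz [0.1718 0.1609 0.1853] w [ 0.1  0.1 15.9]
```

View pics/p6.png

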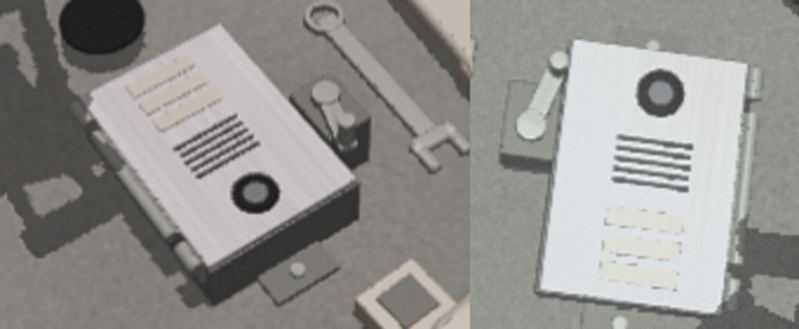

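The panel lies flat; the keeper boss is at (531,124) and the pin at (559,62), unchanged. Now the finger goes to the far side of the pin.

Request:
move_arm(
  deltas=[
    {"x":0.04,"y":0.04,"z":0,"wx":0,"wy":0,"wz":4,"hand":0},
    {"x":0.085,"y":0.08,"z":0.01,"wx":0,"wy":0,"wz":8,"hand":0},
    {"x":0.13,"y":0.12,"z":0.03,"wx":0,"wy":0,"wz":12,"hand":0},
    {"x":0.172,"y":0.161,"z":0.06,"wx":0,"wy":0,"wz":16,"hand":0},
    {"x":0.172,"y":0.161,"z":0.1,"wx":0,"wy":0,"wz":16,"hand":0},
    {"x":0.172,"y":0.161,"z":0.12,"wx":0,"wy":0,"wz":16,"hand":0},
    {"x":0.172,"y":0.161,"z":0.12,"wx":0,"wy":0,"wz":16,"hand":0},
  ],
)

```text
time: 14.3
tool_pos: [0.6243, 0.0179, 0.1025]
tool_rot: [-3.137, 0.002, 1.142]
contact_force: [-0.1, -0.4, -0.3]
opening: 0.0002
```

Run:
```python
from h import *
krows([kp(.28,.0255)]+[kp(p) for p in (.28,.4,.52,.64,.76,.88)])
a,b=viewer.read_camera("scene")[190:330,220:420],viewer.read_camera("top")[190:330,300:440]
cv2.imwrite("pics/p7.png",cv2.resize(np.hstack([a,b]),None,fx=2.35,fy=2.35,interpolation=cv2.INTER_CUBIC)[...,::-1])
```

```text
t 14.3 F [-0.1 -0.4 -0.3] box [ 66.3  93.2 102.5] q [-0.09  0.61  1.36 -0.    1.17  0.34]
xyz [-0.0018  0.002   0.0615] w [-0.3  0.1 -0.1]
xyz [-0.0118  0.002   0.0615] w [-0.3  0.1 -0.1]
xyz [-0.0169  0.0036  0.0615] w [-0.3  0.1  6.8]
xyz [-0.0222  0.0045  0.0615] w [-0.3  0.1 13.7]
xyz [-0.0276  0.0048  0.0615] w [-0.2  0.1 20.6]
xyz [-0.0329  0.0045  0.0615] w [-0.2  0.2 27.4]
xyz [-0.0382  0.0035  0.0615] w [-0.2  0.2 34.3]
```

View pics/p7.png

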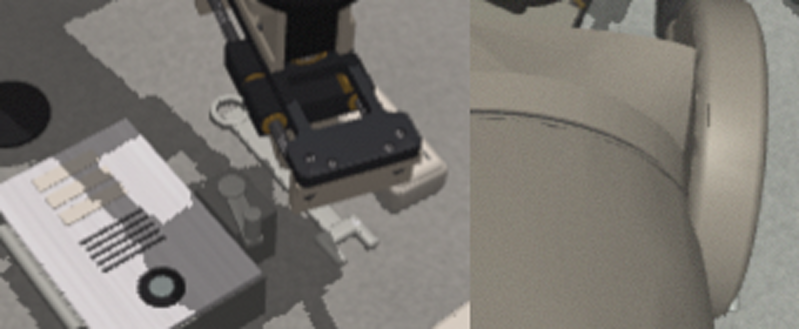

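The hand is on the wrench side of the pin at (255,205), not touching it. I've now viewed my 12 pictures, so further checks will be numeric. Descending and starting the push.

Request:
move_arm(
  deltas=[
    {"x":0.002,"y":0.002,"z":0.03,"wx":0,"wy":0,"wz":0,"hand":0},
    {"x":0.002,"y":0.002,"z":0.06,"wx":0,"wy":0,"wz":0,"hand":0},
    {"x":-0.002,"y":0.002,"z":0.0615,"wx":0,"wy":0,"wz":0,"hand":0},
    {"x":-0.008,"y":0.002,"z":0.0615,"wx":0,"wy":0,"wz":0,"hand":0},
    {"x":-0.012,"y":0.003,"z":0.0615,"wx":0,"wy":0,"wz":0,"hand":0},
    {"x":-0.017,"y":0.004,"z":0.0615,"wx":0,"wy":0,"wz":7,"hand":0},
    {"x":-0.022,"y":0.0045,"z":0.0615,"wx":0,"wy":0,"wz":14,"hand":0},
  ],
)

```text
time: 15.28
tool_pos: [0.6218, -0.0049, 0.0453]
tool_rot: [3.138, -0.002, 0.893]
contact_force: [1.3, 0.9, 0.2]
opening: 0.0005
```

Run:
```python
from h import *
krows([kp(p) for p in (.52,.64,.76,.88,1.0,1.12,1.24)])
```

```text
t 15.275 F [1.3 0.9 0.2] box [67.2 70.2 45.3] q [-0.13  0.67  1.44  0.    1.03  0.55]
xyz [-0.0012 -0.0028  0.0043] w [ 0.2 -0.1 -0.6]
xyz [-0.0064 -0.0012  0.0043] w [ 0.2 -0.1  6.3]
xyz [-0.0116 -0.0002  0.0043] w [ 0.2 -0.2 13.2]
xyz [-0.017   0.0002  0.0043] w [ 0.2 -0.2 20. ]
xyz [-0.0224 -0.0001  0.0042] w [ 0.1 -0.2 26.9]
xyz [-0.0276 -0.0011  0.0042] w [ 0.1 -0.2 33.8]
xyz [-0.0328 -0.0027  0.0042] w [ 0.1 -0.2 40.7]
```

Request:
move_arm(
  deltas=[
    {"x":-0.006,"y":-0.001,"z":0.001,"wx":0,"wy":0,"wz":6,"hand":0},
    {"x":-0.0115,"y":0,"z":0.002,"wx":0,"wy":0,"wz":13,"hand":0},
    {"x":-0.017,"y":0,"z":0.002,"wx":0,"wy":0,"wz":20,"hand":0},
    {"x":-0.0225,"y":0,"z":0.002,"wx":0,"wy":0,"wz":27,"hand":0},
    {"x":-0.0275,"y":-0.001,"z":0.002,"wx":0,"wy":0,"wz":34,"hand":0},
    {"x":-0.033,"y":-0.003,"z":0.002,"wx":0,"wy":0,"wz":41,"hand":0},
  ],
)

```text
time: 16.02
tool_pos: [0.5987, -0.029, 0.0432]
tool_rot: [3.14, -0.004, 0.177]
contact_force: [0.5, 0.6, 1.0]
opening: 0.0005
```

Run:
```python
from h import *
krows([kp(p) for p in (1.24,1.3,1.36,1.42,1.48,1.53,1.571)])
```

```text
t 16.025 F [0.5 0.6 1. ] box [47.9 43.  43.2] q [-0.18  0.63  1.51  0.    0.99  1.22]
xyz [ 0.0004 -0.0001  0.0022] w [ 0.1 -0.2 -0.3]
xyz [-0.0021  0.0007  0.0022] w [ 0.1 -0.2  3.1]
xyz [-0.0047  0.0014  0.0022] w [ 0.1 -0.2  6.5]
xyz [-0.0073  0.002   0.0022] w [ 0.1 -0.2 10. ]
xyz [-0.01    0.0024  0.0022] w [ 0.  -0.2 13.4]
xyz [-0.0122  0.0026  0.0022] w [ 0.  -0.2 16.3]
xyz [-0.014   0.0027  0.0022] w [ 0.  -0.2 18.6]
```

Request:
move_arm(
  deltas=[
    {"x":-0.0025,"y":0.001,"z":0,"wx":0,"wy":0,"wz":3,"hand":0},
    {"x":-0.005,"y":0.0015,"z":0,"wx":0,"wy":0,"wz":6.5,"hand":0},
    {"x":-0.0075,"y":0.002,"z":0,"wx":0,"wy":0,"wz":10,"hand":0},
    {"x":-0.01,"y":0.0025,"z":0,"wx":0,"wy":0,"wz":13.5,"hand":0},
    {"x":-0.012,"y":0.0025,"z":0,"wx":0,"wy":0,"wz":16,"hand":0},
  ],
)

```text
time: 16.65
tool_pos: [0.5873, -0.0336, 0.0432]
tool_rot: [3.141, -0.004, -0.1]
contact_force: [1.2, 0.1, 0.6]
opening: 0.0005
```

Request:
move_arm(
  deltas=[
    {"x":-0.001,"y":0,"z":0,"wx":0,"wy":0,"wz":1,"hand":0},
  ],
)

```text
time: 16.77
tool_pos: [0.5862, -0.0336, 0.043]
tool_rot: [3.141, -0.003, -0.116]
contact_force: [2.2, -1.6, 2.4]
opening: 0.0002
```

Request:
move_arm(
  deltas=[
    {"x":-0.001,"y":0,"z":0,"wx":0,"wy":0,"wz":1,"hand":0},
  ],
)

```text
time: 16.9
tool_pos: [0.586, -0.0337, 0.043]
tool_rot: [3.141, -0.005, -0.133]
contact_force: [5.5, -3.6, 2.5]
opening: 0.0004
```

The force rises to about 6.5 N while the tool stalls at box x ≈ 36 mm, where the stop should be (35.5). Backing off sideways first, then up and clear.

Request:
move_arm(
  deltas=[
    {"x":0.008,"y":0,"z":0,"wx":0,"wy":0,"wz":0,"hand":0},
    {"x":0.016,"y":0,"z":-0.005,"wx":0,"wy":0,"wz":0,"hand":0},
    {"x":0.018,"y":0,"z":-0.04,"wx":0,"wy":0,"wz":0,"hand":0},
    {"x":0.018,"y":0,"z":-0.09,"wx":0,"wy":0,"wz":0,"hand":0},
    {"x":0.0,"y":0,"z":-0.14,"wx":0,"wy":0,"wz":0,"hand":0},
    {"x":-0.05,"y":-0.04,"z":-0.17,"wx":0,"wy":0,"wz":0,"hand":0},
    {"x":-0.1,"y":-0.1,"z":-0.18,"wx":0,"wy":0,"wz":0,"hand":0},
    {"x":-0.14,"y":-0.16,"z":-0.18,"wx":0,"wy":0,"wz":0,"hand":0},
  ],
)

```text
time: 17.9
tool_pos: [0.4812, 0.1163, 0.2215]
tool_rot: [-3.141, -0.001, -0.134]
contact_force: [0.4, 0.8, 0.2]
opening: 0.0004
```

Run:
```python
from h import *
s=monitor.observe(); print(s["time"],s["tool_pos"],s["contact_force"],s["opening"])
# expected pin/boss pixels at closed, and brightness/circles found around them
b=viewer.read_camera("top"); a=viewer.read_camera("scene")
for nm,P in (("boss",[.02,.078,.063]),("pin1.57",[.02,.036,.084]),("pin1.45",[.0251,.0363,.084])):
    print(nm,[proj(n,world(P)).round(1) for n in("top","scene")])
t0=cv2.imread("pics/top0.png")[...,::-1]; s0=cv2.imread("pics/scene0.png")[...,::-1]
for nm,n,o in (("top",b,t0),("scene",a,s0)):
    d=(np.abs(n.astype(int)-o).max(2)>45).astype(np.uint8)
    k,l,st,c=cv2.connectedComponentsWithStats(cv2.morphologyEx(d,cv2.MORPH_OPEN,np.ones((3,3),np.uint8)))
    print(nm,[(st[i].tolist()) for i in range(1,k) if st[i,4]>25])
g=cv2.cvtColor(cv2.resize(b[225:275,310:370],None,fx=6,fy=6,interpolation=cv2.INTER_CUBIC),cv2.COLOR_RGB2GRAY)
c=cv2.HoughCircles(g,cv2.HOUGH_GRADIENT,1.2,30,param1=80,param2=18,minRadius=12,maxRadius=45)
print(None if c is None else [(310+x/6,225+y/6,r/6) for x,y,r in c[0][:6]])
g=cv2.cvtColor(b,cv2.COLOR_RGB2GRAY)
for r in range(232,262,2): print(r,g[r,314:364:2])
```

```text
17.9 [0.48124351 0.11634482 0.22148148] [0.41611416 0.83129787 0.24111707] 0.000445981016840046
boss [array([325.2, 242.3]), array([317.8, 267.7])]
pin1.57 [array([353.8, 243.7]), array([295.9, 271.7])]
pin1.45 [array([354. , 240.3]), array([297.9, 273.7])]
top [[0, 152, 326, 328, 16762], [18, 169, 31, 18, 337], [0, 173, 15, 44, 406], [12, 205, 15, 66, 417], [332, 207, 86, 117, 7617], [0, 218, 5, 14, 58], [231, 221, 8, 6, 34], [430, 239, 53, 69, 3157], [245, 258, 6, 16, 50], [494, 259, 6, 11, 53], [318, 263, 8, 5, 32], [317, 269, 10, 8, 62], [0, 272, 7, 55, 310], [493, 284, 5, 10, 42], [490, 297, 7, 27, 135], [484, 321, 10, 12, 66], [409, 323, 67, 14, 282], [225, 361, 85, 119, 2980], [298, 433, 8, 13, 66]]
scene [[81, 0, 50, 10, 305], [145, 0, 77, 65, 2046], [260, 0, 129, 124, 7079], [133, 2, 32, 25, 463], [58, 41, 29, 56, 741], [89, 51, 18, 18, 197], [152, 67, 48, 31, 893], [360, 76, 17, 11, 126], [219, 82, 56, 29, 1060], [202, 86, 7, 5, 30], [342, 93, 13, 7, 65], [283, 106, 14, 11, 112], [152, 113, 188, 229, 13235], [143, 125, 37, 40, 526], [82, 138, 16, 24, 211], [118, 156, 21, 9,
[... 1557 characters left out ...]
 204 212 213 210 211 209 204
 108 111 141 109 214 224 170]
250 [144 149 147 150 144 134 138 140 148 154 140 104 185 163 130 127 134 146
 182 125  98 125 223 223 224]
252 [139 148 150 152 151 149 147 150 149 151 151 129 211 219 218 222 220 217
 144 138 142 150 226 223 154]
254 [143 154 153 150 150 154 150 153 152 150 153 140 216 223 225 223 224 224
 225 224 226 225 225 226 219]
256 [ 75  84  86  94 108 124 132 143 148 153 147 146 221 223 224 223 224 224
 223 223 224 225 223 224 159]
258 [ 73  70  75  76  76  71  75  77  86  93  94 136 225 223 225 223 223 225
 223 223 224 224 225 224 190]
260 [ 94  79  80  78  73  77  77  80  77  78  80 146 224 223 224 225 225 223
 224 223 225 224 223 211 159]
```

```bash
python3 -c "
from cell import robot
print(robot.hand_in())"
```

```text
the job is handed in; nothing more can be done
None
```

The panel is closed flat on the box and the keeper points across its edge. The job was handed in at about 18 s of the 51 s allowed.

**Panel:** I pushed it up and over with the outside of the closed fingertips, at about 2–4 N. At the stop the force jumped to about 10 N, and the pictures then showed the panel lying flat.

**Keeper:** I pushed the pin round until the tool stalled at about 6–7 N. The last picture puts the boss at (325.5, 242.9) and the pin at (354.3, 244.9). Fully across, they should be at (325.2, 242.3) and (353.8, 243.7), so the keeper is at its stop. The arm finished clear, with no force reading beyond noise.

**What went wrong or disagreed:**
- **Slipped first push:** the fingertip slid off the panel edge after lifting it only from about 0.49 to 0.58 rad.
- **Finger length:** that slip was because the fingers visibly end about 20 mm short of the reported TCP. The height reading at the closed panel suggested about 25 mm. I compensated for this and the second push held.
- **Loose items:** I compared the last pictures with the first ones only by pixel difference. Small changes by the handset look like the arm's shadow, but I did not measure any of the loose items' positions again.

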